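# Set the cake tin on the crank-up decorating stand and wind it to full height

### The job

With the decorating stand still lowered, set the lidded cake tin gently and upright on the stand's small round head, centred, and let go of it. Then wind the stand's double-ended crank clockwise (seen from above), taking one knob after the other, until the head is fully up against its stop with the tin still sitting on it, and let go. Leave the bowl, mug and scraper where they are.

Things in the scene. Friction and masses are not known exactly. Their poses are not given: they have to be found in the camera images.
- tin: closed round aluminium spring-lock cake tin, 132 mm across and 60 mm high, about 0.45 kg; a black bar handle stands over its lid: bar 96 mm long along the tin's x, 14 mm wide (y), 12 mm thick, its middle 94 mm above the tin's underside, on two 12 mm posts at x = -32 and +32 mm (free height under the bar 28 mm). The clasp is at +y. Origin: centre of the underside; z up
- stand: crank-up cake decorating stand, fixed to the bench: aluminium base plate 300 x 150 x 18 mm, white column, gearbox and crank on its -x side. Origin: on the bench under the column's axis; x points away from the crank
- tray_edge (a point): middle of the front (crank-side) edge of the stand's fixed aluminium drip tray: a 5 mm plate at the column, 145 mm (stand x, from -100 to +45) by 170 mm (y), top 124 mm above the bench. It roofs the column side of the crank's circle: a knob can be reached only within about 105 degrees either side of the stand's -x direction, seen from the crank's axis
- head_top (a point): centre of the top of the stand's head, a round rubber-covered disc 70 mm across and 11 mm thick; 137 mm above the bench when fully lowered, 200 mm when fully raised
- lift (a joint): height of the head above its lowest position, m: 0 lowered, 0.063 fully up at the stop. It starts between 0 and 0.0125 and rises 5 mm per radian of clockwise crank turn; it stays where it is left
- crank_axis (a point): point on the crank's vertical axis at mid-height of its knobs, 92 mm above the bench, 135 mm from the column's axis. The crank is a flat steel bar (22 mm wide, top 66 mm above the bench) with an upright knob at each end; turned clockwise from above it raises the head, 2 turns in all, and takes about 4 N at a knob
- knob_a (a point): middle of one of the crank's two upright round wooden knobs, 24 mm in diameter, 48 mm high (67 to 115 mm above the bench), free to spin on its pin, 60 mm from the crank's axis
- knob_b (a point): middle of the other knob, alike, at the other end of the bar
- bowl: glass bowl, 150 mm across, 65 mm high, bystander. Origin: centre of the underside
- mug: white ceramic mug holding piping tips, 84 mm across, 95 mm high (tips to 115), bystander. Origin: centre of the underside
- scraper: white plastic bench scraper lying flat, 100 x 150 x 12 mm, bystander. Origin: centre of the underside
Things that resemble listed ones, but are neither listed nor needed, are in the scene too. What is shaped like the tin but brown or turquoise is not meant.

How it is judged (in metres and radians):
On the way, in this order (a step that is already met when the one before it is completed fails the run):
1. the tin sits centred and upright on the head of the still lowered stand (head raised less than 20 mm), let go (horizontal distance between tin and head_top below 0.015 m and z of tin in the frame of head_top between -0.006 and 0.006 m and angle between tin's own z axis and vertical below 0.06 rad and contact force between the fingers and tin below 0.1 N and value of joint lift below 0.02 m), for 0.2 s.
2. the head is wound up at least 60 of its 63 mm with the tin on it (horizontal distance between tin and head_top below 0.015 m and z of tin in the frame of head_top between -0.006 and 0.006 m and angle between tin's own z axis and vertical below 0.06 rad and contact force between the fingers and tin below 0.1 N and value of joint lift above 0.06 m), for 0.2 s.
At the end, for the whole second after the job is handed in: the head is at its upper stop (at least 60 of 63 mm up) and the tin stands on it at rest, upright within 3.4 degrees and centred within 15 mm, let go (all of step 2 and linear speed of tin below 0.02 m/s); the robot touches nothing.
It fails at once if the bowl, mug or scraper is pushed more than 30 mm (distance of any of bowl, mug, scraper from where it was at the start of the episode above 0.03 m).
It fails at once if the tin is tipped more than 30 degrees (angle between tin's own z axis and vertical above 0.52 rad).
It fails at once if the tin is dropped (moves faster than 0.5 m/s while not held) (contact force between the fingers and tin below 0.1 N and linear speed of tin above 0.5 m/s).
It also fails if it takes over 72 s, if anything falls off the work surface, if the arm or the gripper's body presses on something with over 40 N, if the wrist force passes 120 N, or if a joint passes its speed limit or range.

### The arm

A 6-joint arm with a two-finger parallel gripper is mounted at the origin on the work surface. World frame = base frame: x ahead of the robot, y to its left, z up, the work surface at z = 0. Lengths are in m, angles in degrees, forces in N, time in s.
With the tool pointing down it reaches from about 0.4 to 0.825 m from the base axis. Payload 7 kg.
Tool frame: the origin (TCP) lies midway between the tips of the shut fingers; the grasp point (between the pads) lies 19 mm behind it; z points along the fingers, y is the line along which they close (so a half turn about z gives the same grasp; the last joint's range is limited). The gripper opens to 88 mm and grips with 3 to 60 N. Pads are 19 mm wide; open, the fingers measure 130 mm over their backs; the gripper's body (78 mm by 193 mm) begins 47 mm behind the grasp point.
Start: joints at [-48.123, 20.546, 0.682, 0, -70.136, -16.507], TCP at [0.289, -0.61, 0.227] pointing down, gripper open.
Joint ranges: [-176.03, 176.03], [-82.01, 121.73], [-58.28, 71.71], [-173.87, 95.51], [-174.79, -0.11], [-173.66, 173.66]. Speed limits (degrees/s): [136.94, 136.94, 172.46, 180, 180, 180].

### API

Orientations are given as [roll, pitch, yaw] about the fixed x, y, z axes, in that order (R = Rz(yaw) Ry(pitch) Rx(roll)).
In Python, from plant import get_state, optics, order gives the robot as it stands. The module is installed in compiled form; this text tells all that it offers.
- The arm moves only by the tool send_rows, never from a script. Its argument "moves" is a list of rows, each an object with "slide": the shift along the tool's x, y, z as a fraction of full scale, a list of three; "turn": the turn about the tool's z as a fraction of full scale; "gripper": the opening, from 0 (shut) to 1 (fully open). A call has exactly 5 rows; each row is the pose to reach, as a shift and turn from the pose commanded when the call began, along the tool's axes at that moment; what a row does not reach only later rows make up. Full scale, the value 1, is 150 mm for a shift and 90 degrees for a turn. A row lasts 1/12 s, in which the tool goes at most 41.7 mm and 7.16 degrees, less where a joint would pass 70% of its speed; a pose out of reach is approached as far as the arm can. A call with a number of a shift or a turn outside -1 to 1 is refused whole. A call with a gripper value outside its range is refused whole. The fingers move at their own pace and stop on an object; "newtons" is the grip in N (left out, the last holds). Time passes only in rows, so rows that repeat a pose let the fingers close, or fill a call up. It gives the time, the measured TCP pose, the force, the opening and the grip force at its end, in the units of the state.
- get_state(): the state, without advancing time (a new reading comes with each control period).
- optics.capture(name): name is "side" or "top" or "wrist"; returns a dict with "img" (384x512x3 uint8, red, green, blue), "intrinsics" (3x3 intrinsics, pixels), "origin" and "attitude" of the camera in the world. Camera axes: x right, y down, z forward; pixel columns grow to the right and rows downward; lengths in m; the calibration is good to about 2 mm. The wrist camera is an equidistant fisheye: a pixel r from the principal point sees the ray r / f radians off the axis. A picture is of the moment at which its call begins. There is no depth.
- order.close_job(): hands the job in; it is judged then, once.
Trained networks look in the newest picture that a camera, given by its name, has taken for a name from the list of things; names that differ only in an ending like _2 or _b are one class to them, and where a whole thing is asked for, a point or a joint stands for the part that bears it (a point fixed in the world has none). Each returns a list of dicts, best first, with "p" (0 to 1); they miss things now and then, are a little off and sometimes report something else, mostly with a low value. They report only what shows in the picture. A call takes as long as a camera call. They do not tell look-alikes from the thing itself.
- optics.look_for(camera, name): "location" ([x, y, z] in m, in world coordinates, good to about 4 mm: the middle of the surface that is visible of it).
The state is a dict: "time_s": time; "joints": joint angles; "qd": joint speeds; "joint_torque": joint torques, N m; "tcp_pos": TCP position; "eef_rot": TCP orientation; "contact_force": force on the tool from outside, world axes, zero at the start; "moment": the same for the moment, N m; "gripper_width": finger opening in m; "gripper_force": force on a finger pad.
Only numpy, scipy, OpenCV 4.12 (cv2) and the standard library are available. Lean on these libraries where they do the work, as an engineer would, in place of code of your own. Each camera call takes 0.05 s, during which the arm holds its last target. There are 200 camera calls.

## Working session

There is one attempt and no reset: what is moved stays moved. The work goes in short steps, Python scripts to look and compute and a tool call to move; the robot and the scene stay as the last step left them, time stands still between calls to the robot, and variables do not carry over. Pictures are saved under pics/ and viewed, at most 10 in all, crops included, and the job is handed in when it is done.

Besides the shell and the picture viewer there is one more tool, called after "Emit:" as name(argument=value, ...), one argument or row to a line, values as JSON. send_rows: Moves the arm, as the interface text tells. Shift numbers are shares of 150 mm and turn numbers shares of 90 degrees, none past 1 either way. Its arguments: {"type":"object","properties":{"moves":{"type":"array"},"newtons":{"type":"number"}},"required":["moves"]}

```bash
mkdir -p pics; cat > h.py <<'E'
import numpy as np, cv2
from plant import get_state, optics, order
def snap(n,f):
    c=optics.capture(n); cv2.imwrite('pics/'+f,c['img'][:,:,::-1]); return c
def px(c,p):
    R=np.array(c['attitude']); 
    q=R.T@(np.array(p)-np.array(c['origin'])); K=np.array(c['intrinsics']); u=K@q; return np.round(u[:2]/u[2],1)
def ray(c,uv,z):
    K=np.array(c['intrinsics']);R=np.array(c['attitude']); d=R@np.linalg.solve(K,[uv[0],uv[1],1]); o=np.array(c['origin']); return o+d*(z-o[2])/d[2]
E
python3 - <<'E'
from h import *
t=snap('top','t0.png'); s=snap('side','s0.png')
print(t['intrinsics'],t['origin'],t['attitude'])
for n in ['tin','stand','tray_edge','head_top','crank_axis','knob_a','bowl','mug','scraper']:
  for cn,c in (('top',t),('side',s)):
    for d in optics.look_for(cn,n)[:4]: print(n,cn,round(d['p'],2),np.round(d['location'],3),px(c,d['location']))
print(get_state())
E
```

```text
[[381.55443039   0.         255.14963221]
 [  0.         381.55443039 191.31764061]
 [  0.           0.           1.        ]] [ 0.36460361 -0.10012609  1.51092717] [-175.45180262   -0.34715975  -90.26386396]Traceback (most recent call last):
  File "<stdin>", line 6, in <module>
  File "h.py", line 7, in px
    q=R.T@(np.array(p)-np.array(c['origin'])); K=np.array(c['intrinsics']); u=K@q; return np.round(u[:2]/u[2],1)
                                                                              ~^~
ValueError: matmul: Input operand 1 does not have enough dimensions (has 0, gufunc core with signature (n?,k),(k,m?)->(n?,m?) requires 1)
```

```bash
sed -i "s/np.array(c\['attitude'\])/Rot.from_euler('xyz',c['attitude'],degrees=True).as_matrix()/; 1a from scipy.spatial.transform import Rotation as Rot" h.py
python3 - <<'E'
from h import *
t=snap('top','t0.png'); s=snap('side','s0.png')
for n in ['tin','stand','head_top','crank_axis','knob_a','bowl','mug','scraper']:
  for cn,c in (('top',t),('side',s)):
    for d in optics.look_for(cn,n)[:4]: print(n,cn,round(d['p'],2),np.round(d['location'],3),px(c,d['location']))
print(get_state())
E
```

```text
tin top 0.83 [ 0.255 -0.339  0.059] [316.2 250.5]
tin top 0.73 [0.577 0.079 0.123] [203.8 163.9]
tin top 0.67 [ 0.444 -0.554  0.057] [371.6 200.2]
tin top 0.66 [ 0.448 -0.364  0.062] [321.9 199.4]
tin side 0.92 [ 0.206 -0.417  0.062] [169.1 277.4]
tin side 0.89 [ 0.649 -0.567  0.059] [347.6 310.3]
tin side 0.73 [ 0.421 -0.617  0.06 ] [257.1 334.4]
tin side 0.6 [ 0.445 -0.399  0.061] [257.  267.7]
stand top 0.62 [0.58  0.08  0.124] [203.5 163. ]
stand side 0.65 [0.647 0.064 0.145] [297.8 162.7]
stand side 0.62 [0.596 0.046 0.049] [283.8 187.7]
head_top top 0.67 [0.654 0.076 0.148] [203.7 141.6]
head_top side 0.62 [0.65  0.063 0.147] [298.7 162.1]
crank_axis top 0.8 [0.516 0.096 0.073] [200.9 181.7]
crank_axis side 0.59 [0.526 0.081 0.086] [264.5 175.6]
knob_a top 0.62 [0.514 0.092 0.071] [202.  182.3]
knob_a side 0.58 [0.525 0.081 0.089] [264.5 174.9]
bowl top 0.76 [0.452 0.353 0.025] [136.3 199.7]
bowl top 0.21 [0.514 0.09  0.068] [202.7 182.6]
mug top 0.87 [0.658 0.321 0.07 ] [142.2 145. ]
mug side 0.73 [0.659 0.307 0.084] [288.5 149.9]
scraper top 0.87 [ 0.691 -0.315  0.003] [306.  139.8]
scraper top 0.33 [0.653 0.078 0.145] [203.4 142. ]
scraper side 0.69 [ 0.695 -0.327  0.004] [335.2 260.5]
{'time_s': 1.05, 'joints': array([-4.81221597e+01,  2.05450178e+01,  6.82462077e-01, -8.08422238e-04,
       -7.01361959e+01, -1.65076991e+01]), 'qd': array([-0.03646748,  0.03000151,  0.04696876,  0.04265577,  0.0055527 ,
        0.04508932]), 'joint_torque': array([-1.01218704e-04, -5.82400846e+01,  2.93297356e+01,  7.00253114e+00,
        1.23894369e-02, -9.59862803e-06]), 'tcp_pos': array([ 0.28920035, -0.60988404,  0.22657769]), 'eef_rot': array([-1.79999019e+02,  1.08370683e-03, -1.54630134e+02]), 'contact_force': array([-0.434387  , -0.06682463, -0.34477995]), 'moment': array([ 0.00704173, -0.04636551,  0.0292723 ]), 'gripper_force': 0.0, 'gripper_width': 0.08771547908059053}
```

View pics/t0.png

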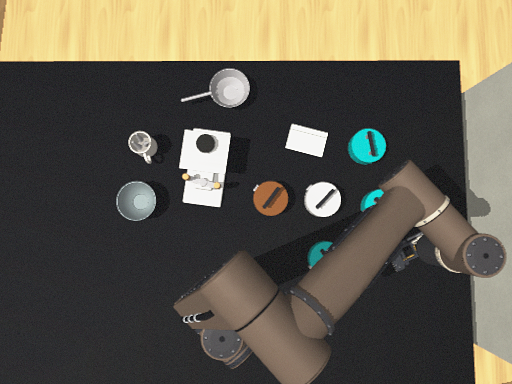

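View pics/s0.png

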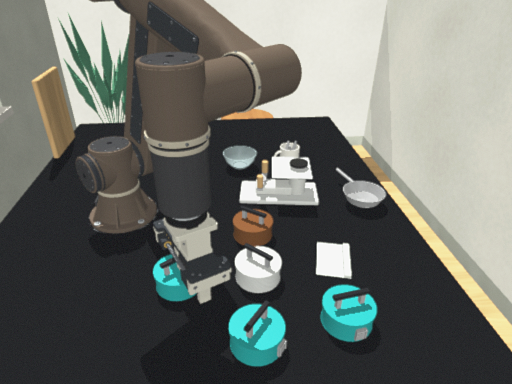

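The top picture shows the silver tin at about (322,199), its bar running from lower left to upper right. The head is at (206,143), and the knobs are at (186,177) and (216,185). The other tins are brown or turquoise. I'll measure on enlarged crops.

```bash
python3 - <<'E'
from h import *
t=optics.capture('top'); im=t['img']
a=cv2.resize(im[170:230,290:355],(390,360),interpolation=cv2.INTER_CUBIC)
b=cv2.resize(im[125:210,172:237],(390,510),interpolation=cv2.INTER_CUBIC)
o=np.zeros((510,790,3),np.uint8);o[:360,:390]=a;o[:,400:]=b
cv2.imwrite('pics/c1.png',o[:,:,::-1])
g=im.max(2).astype(int)
# tin bar: dark inside tin disc
yy,xx=np.mgrid[:384,:512]
m=((xx-322.5)**2+(yy-199)**2<13.5**2)&(g<75)
p=np.c_[xx[m],yy[m]].astype(float);c=p.mean(0);w,v=np.linalg.eigh(np.cov((p-c).T));d=v[:,1]
print('bar',c,d,np.sqrt(w),m.sum())
A=ray(t,c+d*10,.1);B=ray(t,c-d*10,.1);C=ray(t,c,.1);print(C,np.degrees(np.arctan2(*(A-B)[1::-1])))
# head
m=((xx-206)**2+(yy-143)**2<14**2)&(g<75); p=np.c_[xx[m],yy[m]].astype(np.float32)
print('head',cv2.minEnclosingCircle(p),p.mean(0),ray(t,p.mean(0),.14))
for z in(.137,.147):print(ray(t,p.mean(0),z))
# wooden knobs
r=im.astype(int); m=(r[:,:,0]-r[:,:,2]>50)&(xx>175)&(xx<230)&(yy>165)&(yy<200)
n,l,st,ce=cv2.connectedComponentsWithStats(m.astype(np.uint8))
for i in range(1,n):print(st[i],ce[i],ray(t,ce[i],.108))
# tray white corners / base
m=((g>170)&(xx>172)&(xx<237)&(yy>120)&(yy<175)).astype(np.uint8)
cs,_=cv2.findContours(m,0,2);k=max(cs,key=cv2.contourArea);print(cv2.minAreaRect(k),cv2.boxPoints(cv2.minAreaRect(k)))
m=((g>110)&((xx-322.5)**2+(yy-199)**2<22**2)).astype(np.uint8);cs,_=cv2.findContours(m,0,2);k=max(cs,key=cv2.contourArea);e=cv2.minEnclosingCircle(k);print('tin',e,ray(t,e[0],.055))
E
```

```text
bar [324.328125 198.765625] [-0.68079426  0.73247469] [0.78310088 7.01128251] 64
[ 0.44804066 -0.36557507  0.1       ] 136.41450451335035
head ((205.0222930908203, 142.90127563476562), 9.022931098937988) [205.044 142.868] [0.6512004  0.07255026 0.14      ]
[0.65182755 0.07292813 0.137     ]
[0.64973702 0.07166857 0.147     ]
[182 173   7   7  37] [185.05405405 176.13513514] [0.53352708 0.14968504 0.108     ]
[214 182   6   7  35] [216.45714286 184.91428571] [0.50046507 0.03357375 0.108     ]
((204.0982666015625, 153.01309204101562), (46.85203552246094, 47.18244552612305), 7.594643592834473) [[177.75984  173.3013  ]
 [183.99565  126.532745]
 [230.43669  132.72488 ]
 [224.20088  179.49344 ]]
tin ((322.0060119628906, 198.7530059814453), 18.743486404418945) [ 0.45078788 -0.36514781  0.055     ]
```

View pics/c1.png

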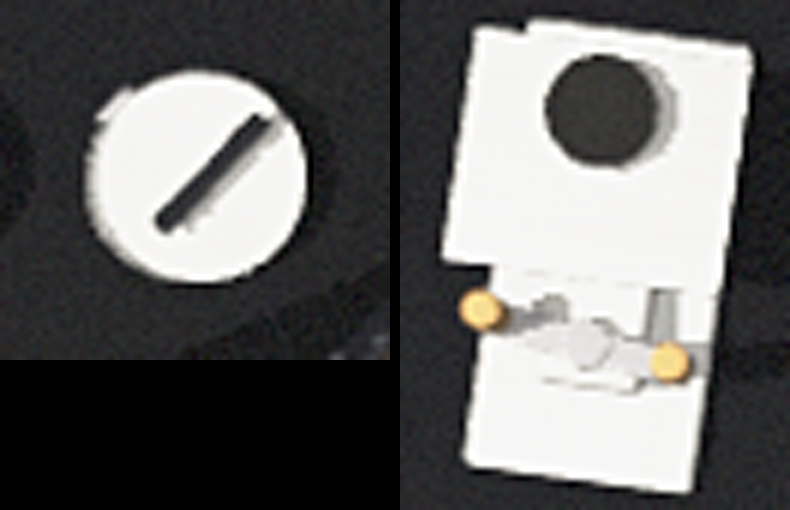

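The crop shows the bar ends at about (317,208) and (335,190), so the bar centre is near (325.3,199). The stand checks out: axis to column is 135 mm and the knobs are 60 mm from the axis. Next I'll go above the tin.

```bash
cat >> h.py <<'E'
def go(p,psi):
    s=get_state(); y0=s['eef_rot'][2]; R=Rot.from_euler('xyz',[180,0,y0],degrees=True).as_matrix()
    d=R.T@(np.array(p)-s['tcp_pos'])/.15; tr=-((psi-y0+180)%360-180)/90
    print('slide',np.round(d,3),'turn',round(tr,3),'tcp',np.round(s['tcp_pos'],4),np.round(s['eef_rot'],1),'F',np.round(s['contact_force'],1),'t',s['time_s'])
E
python3 - <<'E'
from h import *
t=optics.capture('top'); print(ray(t,(325.3,199.),.1))
go([.447,-.369,.2],136.4); go([.447,-.369,.2],-154.6)
E
```

```text
[ 0.44715501 -0.36916605  0.1       ]
slide [-1.639  1.     0.177] turn 0.766 tcp [ 0.2892 -0.6099  0.2266] [ 180.     0.  -154.6] F [-0.9 -0.5  0.8] t 1.15
slide [-1.639  1.     0.177] turn -0.0 tcp [ 0.2892 -0.6099  0.2266] [ 180.     0.  -154.6] F [-0.9 -0.5  0.8] t 1.15
```

Emit:
send_rows(
  moves=[
    {"slide": [-0.16,0.1,0.0],"turn": 0.076,"gripper": 1},
    {"slide": [-0.32,0.2,0.0],"turn": 0.152,"gripper": 1},
    {"slide": [-0.49,0.3,0.0],"turn": 0.228,"gripper": 1},
    {"slide": [-0.66,0.4,0.0],"turn": 0.304,"gripper": 1},
    {"slide": [-0.82,0.5,0.0],"turn": 0.38,"gripper": 1},
  ],
)

```text
time_s: 1.57
tcp_pos: [0.3688, -0.4883, 0.2266]
eef_rot: [-180.0, 0.0, 170.8]
contact_force: [1.2, -0.4, 0.4]
gripper_width: 0.0878
gripper_force: 0.0
```

```bash
python3 -c "
from h import *
go([.447,-.369,.2],136.4)"
```

```text
slide [-0.388  0.868  0.177] turn 0.382 tcp [ 0.3688 -0.4883  0.2266] [-180.     0.   170.8] F [ 1.2 -0.4  0.4] t 1.5667
```

Emit:
send_rows(
  moves=[
    {"slide": [-0.08,0.17,0.03],"turn": 0.076,"gripper": 1},
    {"slide": [-0.16,0.34,0.07],"turn": 0.152,"gripper": 1},
    {"slide": [-0.24,0.52,0.1],"turn": 0.228,"gripper": 1},
    {"slide": [-0.32,0.7,0.14],"turn": 0.304,"gripper": 1},
    {"slide": [-0.388,0.868,0.177],"turn": 0.382,"gripper": 1},
  ],
)

```text
time_s: 1.98
tcp_pos: [0.4465, -0.3683, 0.2]
eef_rot: [180.0, 0.0, 136.5]
contact_force: [0.7, 0.7, -0.7]
gripper_width: 0.0877
gripper_force: 0.0
```

```bash
python3 - <<'E'
from h import *
w=snap('wrist','w1.png'); print(w['origin'],w['attitude'],w['intrinsics'])
for d in optics.look_for('wrist','tin')[:4]: print(round(d['p'],2),d['location'])
go([.447,-.369,.075],136.4)
E
```

```text
[ 0.39432739 -0.31945839  0.35901968] [ 1.64347993e+02 -4.10591238e-02  4.65131077e+01] [[297.31863964   0.         258.20784926]
 [  0.         297.31863964 186.83264483]
 [  0.           0.           1.        ]]
0.94 [0.2425, -0.375, 0.0585]
0.79 [0.3915, -0.5413, 0.0313]
0.65 [0.4449, -0.3656, 0.0568]
0.65 [0.4937, 0.0279, 0.0669]
slide [-0.01  -0.01   0.829] turn 0.002 tcp [ 0.447  -0.3668  0.1993] [ 1.800e+02 -1.000e-01  1.366e+02] F [-1.  -0.3 -0.3] t 2.0833
```

View pics/w1.png

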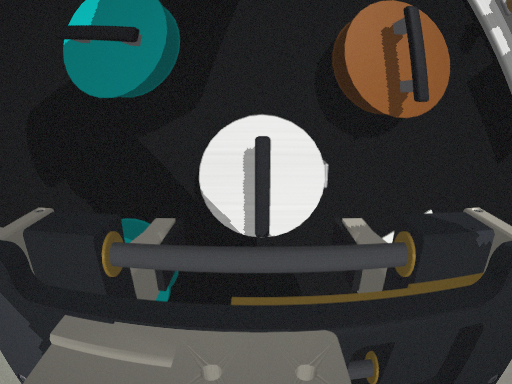

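The wrist picture shows the silver tin centred at about (262,175). Its bar is vertical, from (262,137) to (262,237), so the yaw is right. I'll check the bar position with the fisheye model.

```bash
cat >> h.py <<'E'
def fray(w,uv,z):
    K=np.array(w['intrinsics']); x=(np.array(uv)-K[:2,2])/K[0,0]; r=np.hypot(*x)
    d=Rot.from_euler('xyz',w['attitude'],degrees=True).as_matrix()@np.r_[np.sin(r)*x/max(r,1e-9),np.cos(r)]
    o=np.array(w['origin']); return o+d*(z-o[2])/d[2]
E
python3 - <<'E'
from h import *
w=optics.capture('wrist')
a=fray(w,(262,137),.1);b=fray(w,(262,236),.1);print(a,b,(a+b)/2,np.hypot(*(a-b)[:2]))
p=(a+b)/2;go([p[0],p[1],.075],136.4)
E
```

```text
[ 0.41691971 -0.33421248  0.1       ] [ 0.48530075 -0.3983675   0.1       ] [ 0.45111023 -0.36628999  0.1       ] 0.0937647772930601
slide [-0.014  0.03   0.832] turn 0.006 tcp [ 0.4465 -0.3682  0.1998] [-180.    -0.   136.9] F [ 0.2 -1.   0.3] t 2.1333
```

Emit:
send_rows(
  moves=[
    {"slide": [-0.01,0.015,0.2],"turn": 0,"gripper": 1},
    {"slide": [-0.01,0.015,0.42],"turn": 0,"gripper": 1},
    {"slide": [-0.01,0.015,0.62],"turn": 0,"gripper": 1},
    {"slide": [-0.01,0.015,0.77],"turn": 0,"gripper": 1},
    {"slide": [-0.01,0.015,0.83],"turn": 0,"gripper": 1},
  ],
)

```text
time_s: 2.55
tcp_pos: [0.4462, -0.3689, 0.0723]
eef_rot: [-179.9, -0.3, 136.8]
contact_force: [-0.1, -0.0, -0.5]
gripper_width: 0.0873
gripper_force: 0.0
```

Emit:
send_rows(
  moves=[
    {"slide": [0,0,0],"turn": 0,"gripper": 0.6},
    {"slide": [0,0,0],"turn": 0,"gripper": 0.3},
    {"slide": [0,0,0],"turn": 0,"gripper": 0},
    {"slide": [0,0,0],"turn": 0,"gripper": 0},
    {"slide": [0,0,0],"turn": 0,"gripper": 0},
  ],
  newtons=40,
)

```text
time_s: 2.97
tcp_pos: [0.4491, -0.3695, 0.077]
eef_rot: [180.0, 0.1, 136.8]
contact_force: [-0.2, -0.7, 0.4]
gripper_width: 0.0599
gripper_force: 0.0
```

Emit:
send_rows(
  moves=[
    {"slide": [0,0,0],"turn": 0,"gripper": 0},
    {"slide": [0,0,0],"turn": 0,"gripper": 0},
    {"slide": [0,0,0],"turn": 0,"gripper": 0},
    {"slide": [0,0,-0.04],"turn": 0,"gripper": 0},
    {"slide": [0,0,-0.1],"turn": 0,"gripper": 0},
  ],
)

```text
time_s: 3.38
tcp_pos: [0.4478, -0.3688, 0.0903]
eef_rot: [-180.0, -0.1, 136.8]
contact_force: [0.3, 0.7, -0.7]
gripper_width: 0.0264
gripper_force: 0.0
```

The fingers close slowly, so I'll go back down and finish the grip.

Emit:
send_rows(
  moves=[
    {"slide": [0,0,0.05],"turn": 0,"gripper": 0.3},
    {"slide": [0,0,0.1],"turn": 0,"gripper": 0.3},
    {"slide": [0,0,0.1],"turn": 0,"gripper": 0},
    {"slide": [0,0,0.1],"turn": 0,"gripper": 0},
    {"slide": [0,0,0.1],"turn": 0,"gripper": 0},
  ],
)

```text
time_s: 3.8
tcp_pos: [0.4481, -0.3689, 0.0752]
eef_rot: [-180.0, -0.0, 136.8]
contact_force: [-0.2, 0.7, -3.8]
gripper_width: 0.0134
gripper_force: 40.0
```

Emit:
send_rows(
  moves=[
    {"slide": [0,0,0],"turn": 0,"gripper": 0},
    {"slide": [0,0,0],"turn": 0,"gripper": 0},
    {"slide": [0,0,0],"turn": 0,"gripper": 0},
    {"slide": [0,0,0],"turn": 0,"gripper": 0},
    {"slide": [0,0,0],"turn": 0,"gripper": 0},
  ],
)

```text
time_s: 4.22
tcp_pos: [0.4481, -0.369, 0.0753]
eef_rot: [-180.0, -0.0, 136.8]
contact_force: [-0.3, 0.3, -3.2]
gripper_width: 0.0139
gripper_force: 40.0
```

Emit:
send_rows(
  moves=[
    {"slide": [0,0,-0.08],"turn": 0,"gripper": 0},
    {"slide": [0,0,-0.25],"turn": 0,"gripper": 0},
    {"slide": [0,0,-0.5],"turn": 0,"gripper": 0},
    {"slide": [0,0,-0.75],"turn": 0,"gripper": 0},
    {"slide": [0,0,-1],"turn": 0,"gripper": 0},
  ],
)

```text
time_s: 4.63
tcp_pos: [0.4477, -0.3688, 0.2269]
eef_rot: [-180.0, -0.1, 136.8]
contact_force: [2.3, -0.8, -2.7]
gripper_width: 0.0137
gripper_force: 40.0
```

```bash
python3 -c "
from h import *
go([.651,.0725,.255],136.8)"
```

```text
slide [ 1.027  3.072 -0.187] turn -0.0 tcp [ 0.4477 -0.3688  0.2269] [-1.800e+02 -1.000e-01  1.368e+02] F [ 2.3 -0.8 -2.7] t 4.6333
```

Emit:
send_rows(
  moves=[
    {"slide": [0.03,0.08,-0.06],"turn": 0,"gripper": 0},
    {"slide": [0.08,0.24,-0.12],"turn": 0,"gripper": 0},
    {"slide": [0.13,0.4,-0.187],"turn": 0,"gripper": 0},
    {"slide": [0.19,0.57,-0.187],"turn": 0,"gripper": 0},
    {"slide": [0.25,0.75,-0.187],"turn": 0,"gripper": 0},
  ],
)

```text
time_s: 5.05
tcp_pos: [0.4982, -0.2603, 0.2539]
eef_rot: [180.0, 0.0, 136.7]
contact_force: [0.3, -0.9, -4.4]
gripper_width: 0.0134
gripper_force: 40.0
```

Emit:
send_rows(
  moves=[
    {"slide": [0.06,0.18,0],"turn": 0,"gripper": 0},
    {"slide": [0.12,0.36,0],"turn": 0,"gripper": 0},
    {"slide": [0.18,0.54,0],"turn": 0,"gripper": 0},
    {"slide": [0.24,0.72,0],"turn": 0,"gripper": 0},
    {"slide": [0.3,0.9,0],"turn": 0,"gripper": 0},
  ],
)

```text
time_s: 5.47
tcp_pos: [0.5577, -0.1306, 0.2531]
eef_rot: [-180.0, -0.0, 136.8]
contact_force: [1.1, -0.6, -4.4]
gripper_width: 0.014
gripper_force: 40.0
```

Emit:
send_rows(
  moves=[
    {"slide": [0.06,0.18,0],"turn": 0,"gripper": 0},
    {"slide": [0.12,0.36,0],"turn": 0,"gripper": 0},
    {"slide": [0.18,0.54,0],"turn": 0,"gripper": 0},
    {"slide": [0.23,0.69,0],"turn": 0,"gripper": 0},
    {"slide": [0.26,0.8,0],"turn": 0,"gripper": 0},
  ],
)

```text
time_s: 5.88
tcp_pos: [0.6117, -0.0158, 0.2529]
eef_rot: [-180.0, -0.0, 136.9]
contact_force: [-0.0, -0.3, -4.8]
gripper_width: 0.0137
gripper_force: 40.0
```

Emit:
send_rows(
  moves=[
    {"slide": [0.05,0.15,0],"turn": 0,"gripper": 0},
    {"slide": [0.1,0.3,0],"turn": 0,"gripper": 0},
    {"slide": [0.15,0.43,0],"turn": 0,"gripper": 0},
    {"slide": [0.19,0.53,0],"turn": 0,"gripper": 0},
    {"slide": [0.21,0.61,0],"turn": 0,"gripper": 0},
  ],
)

```text
time_s: 6.3
tcp_pos: [0.6512, 0.0715, 0.253]
eef_rot: [-180.0, -0.0, 136.8]
contact_force: [-0.3, -0.4, -4.8]
gripper_width: 0.0138
gripper_force: 40.0
```

```bash
python3 - <<'E'
from h import *
go([.651,.0725,.255],136.8)
s=snap('side','s2.png'); w=snap('wrist','w2.png')
o=np.zeros((384,800,3),np.uint8)
o[:,:400]=cv2.resize(s['img'][70:262,220:420],(400,384)); o[:300,400:]=cv2.resize(w['img'],(400,300))
cv2.imwrite('pics/c2.png',o[:,:,::-1])
for d in optics.look_for('side','head_top')[:2]+optics.look_for('side','tin')[:4]: print(round(d['p'],2),d['location'])
E
```

```text
slide [ 0.005  0.004 -0.013] turn 0.0 tcp [0.6512 0.0715 0.253 ] [-180.    -0.   136.8] F [-0.3 -0.4 -4.8] t 6.3
0.46 [0.6474, 0.0554, 0.1452]
0.86 [0.4485, -0.1981, 0.0587]
0.84 [0.647, -0.5679, 0.0592]
0.82 [0.4222, -0.6152, 0.061]
0.77 [0.6399, 0.0276, 0.2357]
```

View pics/c2.png

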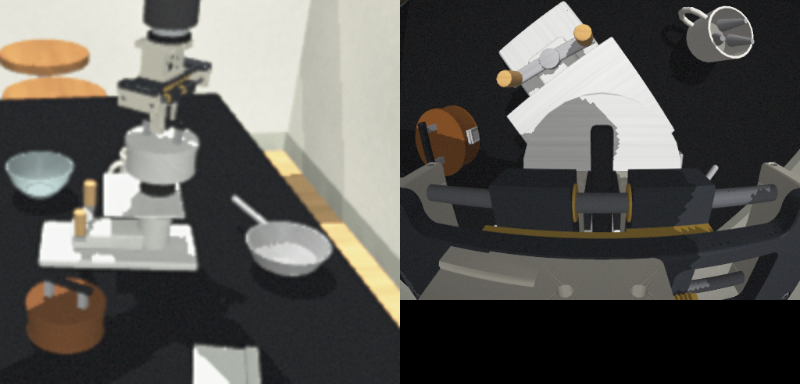

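The side crop shows the tin level just above the head: tin centre at column ~162, head at ~158 (full-frame 301 and 299). I'll check the expected columns.

```bash
python3 - <<'E'
from h import *
s=optics.capture('side');im=s['img'][:,:,:].max(2).astype(int)
for p in [(.6512,.0715,.178),(.6512,.0715,.238),(.6515,.0725,.13),(.6515,.0725,.142),(.6615,.0725,.142)]: print(p,px(s,p))
for r in range(144,172,2): print(r,im[r,272:330:2])
E
```

```text
(0.6512, 0.0715, 0.178) [299.1 153.6]
(0.6512, 0.0715, 0.238) [300.3 138.5]
(0.6515, 0.0725, 0.13) [298.2 165.1]
(0.6515, 0.0725, 0.142) [298.4 162.2]
(0.6615, 0.0725, 0.142) [301.  162.1]
144 [ 42  44  47  41  87 231 151 158 163 166 164 166 167 168 168 170 169 169
 169 167 169 169 173 128  42  45  46  43  44]
146 [ 43  42  45  36 232 185 143 161 169 173 179 176 176 171 170 172 172 173
 172 180 184 183 170  75  39  42  39  42  43]
148 [ 43  44  37  38 171 234 149 161 167 172 178 186 188 189 190 193 194 189
 189 186 181 176 164  63  43  48  43  40  41]
150 [ 41  42  47 145 198 179 151 162 167 170 176 183 186 190 189 191 196 192
 193 188 182 173 162  51  40  42  42  43  43]
152 [ 40  52 205 234 214 178 149 164 171 176 177 179 185 190 190 188 191 193
 190 186 181 172 161  52  42  41  41  45  44]
154 [ 36 128 213  75 154 199 152 164 171 177 179 182 186 190 195 192 192 190
 191 189 183 174 158  53  42  43  44  45  41]
156 [133 226 170 135 195 215 169 165 173 180 180 181 186 190 191 193 192 189
 189 185 183 173 157  45  42  45  41  42  43]
158 [255 248 248 248 248 247 246 211 176 180 182 182 186 190 190 192 192 190
 189 185 179 168  82  42  39  45  42  44  41]
160 [255 247 246 246 246 246 246 247 247 171 176 188 189 190 191 195 195 192
 190 177 127  65  40  42  42  41  42  41  41]
162 [255 247 246 246 246 246 246 246 251  81  46  65  81 103 108 110 107  84
 255  67  41  39  42  44  40  39  40  43  44]
164 [255 247 246 246 246 246 246 246 251 103  37  45  43  39  39  39  41  43
 246  88  40  42  39  44  43  36  42  40  42]
166 [254 246 246 246 246 246 246 248 249 133  73  46  48  43  44  42  47  73
 166 107  40  43  40  44  40  43  42  40  43]
168 [254 246 246 246 245 246 247 216 164 169 167 150 112 103  95 108 141 165
 172 112  42  45  42  41  41  43  40  43  44]
170 [254 246 246 246 245 246 248 168 167 167 167 167 169 167 169 167 168 167
 168 140  41  46  42  42  45  43  43  43  38]
```

Emit:
send_rows(
  moves=[
    {"slide": [0,0,0.04],"turn": 0,"gripper": 0},
    {"slide": [0,0,0.08],"turn": 0,"gripper": 0},
    {"slide": [0,0,0.12],"turn": 0,"gripper": 0},
    {"slide": [0,0,0.15],"turn": 0,"gripper": 0},
    {"slide": [0,0,0.17],"turn": 0,"gripper": 0},
  ],
)

```text
time_s: 6.97
tcp_pos: [0.6506, 0.0699, 0.2269]
eef_rot: [-179.9, -0.0, 136.8]
contact_force: [-1.3, 0.8, -4.1]
gripper_width: 0.0137
gripper_force: 40.0
```

Emit:
send_rows(
  moves=[
    {"slide": [0,0,0.007],"turn": 0,"gripper": 0},
    {"slide": [0,0,0.014],"turn": 0,"gripper": 0},
    {"slide": [0,0,0.021],"turn": 0,"gripper": 0},
    {"slide": [0,0,0.028],"turn": 0,"gripper": 0},
    {"slide": [0,0,0.033],"turn": 0,"gripper": 0},
  ],
)

```text
time_s: 7.38
tcp_pos: [0.6512, 0.0703, 0.2232]
eef_rot: [180.0, 0.0, 136.8]
contact_force: [-0.2, 0.6, -5.3]
gripper_width: 0.0134
gripper_force: 40.0
```

Emit:
send_rows(
  moves=[
    {"slide": [0,0,0.005],"turn": 0,"gripper": 0},
    {"slide": [0,0,0.01],"turn": 0,"gripper": 0},
    {"slide": [0,0,0.015],"turn": 0,"gripper": 0},
    {"slide": [0,0,0.02],"turn": 0,"gripper": 0},
    {"slide": [0,0,0.022],"turn": 0,"gripper": 0},
  ],
)

```text
time_s: 7.8
tcp_pos: [0.6513, 0.0702, 0.2207]
eef_rot: [180.0, 0.0, 136.8]
contact_force: [-3.4, 1.4, 2.7]
gripper_width: 0.0136
gripper_force: 40.0
```

Contact. The head top is about 145 mm up, so lift is about 9 mm. Releasing.

Emit:
send_rows(
  moves=[
    {"slide": [0,0,0],"turn": 0,"gripper": 0.3},
    {"slide": [0,0,0],"turn": 0,"gripper": 0.5},
    {"slide": [0,0,0],"turn": 0,"gripper": 0.6},
    {"slide": [0,0,0],"turn": 0,"gripper": 0.6},
    {"slide": [0,0,0],"turn": 0,"gripper": 0.6},
  ],
)

```text
time_s: 8.22
tcp_pos: [0.6512, 0.0702, 0.2199]
eef_rot: [180.0, 0.0, 136.8]
contact_force: [0.3, 0.5, -0.0]
gripper_width: 0.0413
gripper_force: 0.0
```

Emit:
send_rows(
  moves=[
    {"slide": [0,0,0],"turn": 0,"gripper": 0.6},
    {"slide": [0,0,0],"turn": 0,"gripper": 0.6},
    {"slide": [0,0,0],"turn": 0,"gripper": 0.6},
    {"slide": [0,0,-0.05],"turn": 0,"gripper": 0.6},
    {"slide": [0,0,-0.12],"turn": 0,"gripper": 0.6},
  ],
)

```text
time_s: 8.63
tcp_pos: [0.6506, 0.07, 0.2375]
eef_rot: [-179.9, -0.1, 136.8]
contact_force: [0.1, 0.8, -0.5]
gripper_width: 0.0525
gripper_force: 0.0
```

Emit:
send_rows(
  moves=[
    {"slide": [0,0,-0.1],"turn": 0,"gripper": 0.6},
    {"slide": [0,0,-0.25],"turn": 0,"gripper": 0.6},
    {"slide": [0,0,-0.45],"turn": 0,"gripper": 0.6},
    {"slide": [0,0,-0.6],"turn": 0,"gripper": 0.6},
    {"slide": [0,0,-0.67],"turn": 0,"gripper": 0.6},
  ],
)

```text
time_s: 9.05
tcp_pos: [0.6522, 0.0701, 0.3437]
eef_rot: [179.7, 0.2, 136.8]
contact_force: [0.7, -0.6, 1.0]
gripper_width: 0.0525
gripper_force: 0.0
```

```bash
python3 - <<'E'
from h import *
go([.44,.03,.34],171.9)
s=snap('side','s3.png')
w=snap('wrist','w3.png')
o=np.zeros((384,800,3),np.uint8)
o[:,:400]=cv2.resize(s['img'][70:262,220:420],(400,384)); o[:300,400:]=cv2.resize(w['img'],(400,300))
cv2.imwrite('pics/c3.png',o[:,:,::-1])
E
```

```text
slide [ 0.848 -1.163  0.024] turn -0.39 tcp [0.6522 0.0701 0.3437] [179.7   0.2 136.8] F [ 0.7 -0.6  1. ] t 9.05
```

View pics/c3.png

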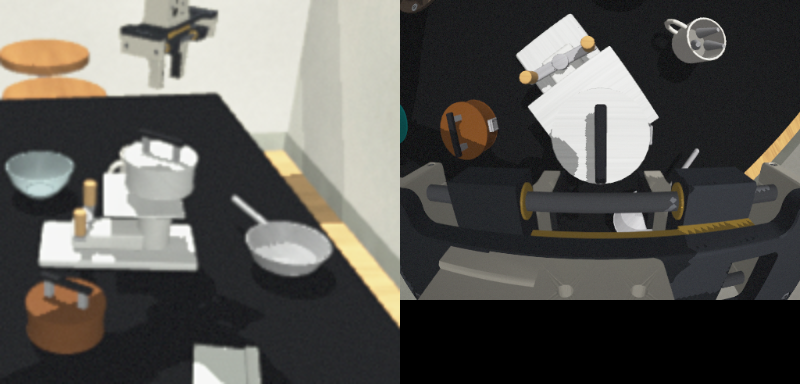

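The tin sits upright and centred on the head. Its bar is at about (600,145) in the right-hand panel, and the knobs are visible at (526,77) and (588,43). I'll move over the near knob and turn the tool to line up with the stand.

Emit:
send_rows(
  moves=[
    {"slide": [0.1,-0.16,0],"turn": -0.078,"gripper": 0.6},
    {"slide": [0.22,-0.34,0],"turn": -0.156,"gripper": 0.6},
    {"slide": [0.35,-0.53,0],"turn": -0.234,"gripper": 0.6},
    {"slide": [0.47,-0.71,0],"turn": -0.312,"gripper": 0.6},
    {"slide": [0.571,-0.87,0],"turn": -0.39,"gripper": 0.6},
  ],
)

```text
time_s: 9.57
tcp_pos: [0.497, 0.0331, 0.3374]
eef_rot: [-180.0, -0.1, 172.2]
contact_force: [-0.8, 0.2, 0.6]
gripper_width: 0.0523
gripper_force: 0.0
```

```bash
python3 - <<'E'
from h import *
go([.5005,.0336,.2],171.9)
w=snap('wrist','w4.png'); im=w['img'].astype(int)
yy,xx=np.mgrid[:384,:512]
m=(im[:,:,0]-im[:,:,2]>70)&(im[:,:,0]>150)
n,l,st,ce=cv2.connectedComponentsWithStats(m.astype(np.uint8))
for i in range(1,n):
    if st[i][4]>40: print(st[i],ce[i],fray(w,ce[i],.115),im[l==i].mean(0))
for d in optics.look_for('wrist','knob_a')[:4]: print(round(d['p'],2),d['location'])
E
```

```text
slide [-0.023  0.006  0.916] turn 0.004 tcp [0.497  0.0331 0.3374] [-1.800e+02 -1.000e-01  1.722e+02] F [-0.8  0.2  0.6] t 9.5667
[252 155  17  19 238] [260.04201681 164.52521008] [0.50142594 0.03406595 0.115     ] [224.45378151 186.42436975 117.88655462]
[340 170  15  17 199] [346.90954774 177.93969849] [0.53488842 0.14903659 0.115     ] [223.04522613 184.73869347 116.20100503]
0.84 [0.5169, 0.0946, 0.0679]
```

View pics/w4.png

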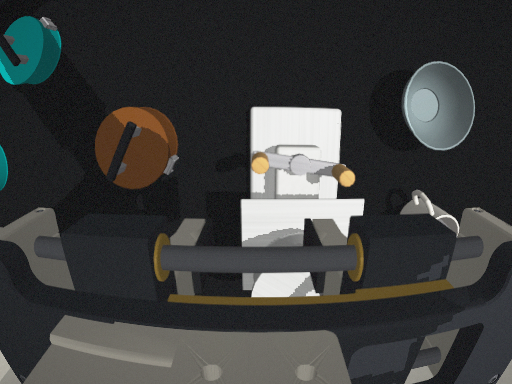

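The wrist picture shows the knobs at (260,164) and (347,178). Both agree with the top-view positions to about 1 mm. Descending on the near knob.

Emit:
send_rows(
  moves=[
    {"slide": [-0.01,0,0.18],"turn": 0,"gripper": 0.6},
    {"slide": [-0.02,0,0.38],"turn": 0,"gripper": 0.6},
    {"slide": [-0.025,0,0.58],"turn": 0,"gripper": 0.6},
    {"slide": [-0.025,0,0.78],"turn": 0,"gripper": 0.6},
    {"slide": [-0.025,0,0.92],"turn": 0,"gripper": 0.6},
  ],
)

```text
time_s: 10.08
tcp_pos: [0.5016, 0.0328, 0.1971]
eef_rot: [-179.9, -0.2, 171.8]
contact_force: [0.0, -0.2, 0.2]
gripper_width: 0.0524
gripper_force: 0.0
```

```bash
python3 - <<'E'
from h import *
go([.501,.0338,.076],171.9)
E
```

```text
slide [0.005 0.006 0.807] turn -0.001 tcp [0.5016 0.0328 0.1971] [-179.9   -0.2  171.8] F [ 0.  -0.2  0.2] t 10.0833
```

Emit:
send_rows(
  moves=[
    {"slide": [0,0,0.15],"turn": 0,"gripper": 0.6},
    {"slide": [0,0,0.35],"turn": 0,"gripper": 0.6},
    {"slide": [0,0,0.55],"turn": 0,"gripper": 0.6},
    {"slide": [0,0,0.72],"turn": 0,"gripper": 0.5},
    {"slide": [0,0,0.8],"turn": 0,"gripper": 0.5},
  ],
  newtons=15,
)

```text
time_s: 10.5
tcp_pos: [0.5007, 0.0324, 0.0765]
eef_rot: [-179.9, -0.3, 171.8]
contact_force: [-0.8, 0.4, -0.8]
gripper_width: 0.0458
gripper_force: 0.0
```

Emit:
send_rows(
  moves=[
    {"slide": [0,0,0],"turn": 0,"gripper": 0},
    {"slide": [0,0,0],"turn": 0,"gripper": 0},
    {"slide": [0,0,0],"turn": 0,"gripper": 0},
    {"slide": [0,0,0],"turn": 0,"gripper": 0},
    {"slide": [0,0,0],"turn": 0,"gripper": 0},
  ],
)

```text
time_s: 10.92
tcp_pos: [0.5039, 0.0339, 0.0814]
eef_rot: [179.9, 0.1, 171.9]
contact_force: [0.3, 2.2, -0.4]
gripper_width: 0.0234
gripper_force: 15.0
```

```bash
cat >> h.py <<'E'
AX=np.array([.5175,.0915])
def arc(a0,a1,n=5,k=3,ax=AX):
    s=get_state(); psi=s['eef_rot'][2]; c,q=np.cos(np.radians(psi)),np.sin(np.radians(psi)); M=np.array([[c,q],[q,-c]])
    P=lambda a: .06*np.array([np.cos(np.radians(a)),np.sin(np.radians(a))])
    A=np.linspace(a0,a1,n*k+1); p=np.array([M@P(a) for a in A])/.15
    d=s['tcp_pos'][:2]-ax
    print('tcp',np.round(s['tcp_pos'],4),'psi',psi,'F',np.round(s['contact_force'],1),'w',s['gripper_width'],s['gripper_force'],'ang',np.degrees(np.arctan2(d[1],d[0]))%360,'r',np.hypot(*d),'t',s['time_s'])
    for j in range(k): print('call',[list(np.round(p[j*n+i]-p[j*n],3)) for i in range(1,n+1)])
E
python3 -c "
from h import *
arc(254,74)"
```

```text
tcp [0.5039 0.0339 0.0814] psi 171.88840936645113 F [ 0.3  2.2 -0.4] w 0.023430232803741496 14.997809082269669 ang 256.7641071570031 r 0.05919262442693746 t 10.9167
call [[np.float64(0.081), np.float64(0.02)], [np.float64(0.156), np.float64(0.057)], [np.float64(0.222), np.float64(0.108)], [np.float64(0.276), np.float64(0.172)], [np.float64(0.316), np.float64(0.246)]]
call [[np.float64(0.023), np.float64(0.08)], [np.float64(0.029), np.float64(0.164)], [np.float64(0.018), np.float64(0.247)], [np.float64(-0.011), np.float64(0.325)], [np.float64(-0.055), np.float64(0.396)]]
call [[np.float64(-0.058), np.float64(0.06)], [np.float64(-0.127), np.float64(0.107)], [np.float64(-0.205), np.float64(0.139)], [np.float64(-0.287), np.float64(0.153)], [np.float64(-0.371), np.float64(0.151)]]
```

Emit:
send_rows(
  moves=[
    {"slide": [0.081,0.02,0],"turn": 0,"gripper": 0},
    {"slide": [0.156,0.057,0],"turn": 0,"gripper": 0},
    {"slide": [0.222,0.108,0],"turn": 0,"gripper": 0},
    {"slide": [0.276,0.172,0],"turn": 0,"gripper": 0},
    {"slide": [0.316,0.246,0],"turn": 0,"gripper": 0},
  ],
  newtons=25,
)

```text
time_s: 11.33
tcp_pos: [0.462, 0.0769, 0.0815]
eef_rot: [179.9, 0.2, 171.9]
contact_force: [8.2, -3.2, -5.0]
gripper_width: 0.0235
gripper_force: 25.0
```

```bash
python3 -c "
from h import *
arc(194,74,5,2)"
```

```text
tcp [0.462  0.0769 0.0815] psi 171.90581114830752 F [ 8.2 -3.2 -5. ] w 0.023490553250026087 24.998895227909088 ang 194.69789863315268 r 0.057389274963976375 t 11.3333
call [[np.float64(0.023), np.float64(0.08)], [np.float64(0.029), np.float64(0.164)], [np.float64(0.018), np.float64(0.247)], [np.float64(-0.011), np.float64(0.325)], [np.float64(-0.055), np.float64(0.396)]]
call [[np.float64(-0.058), np.float64(0.06)], [np.float64(-0.127), np.float64(0.107)], [np.float64(-0.205), np.float64(0.139)], [np.float64(-0.287), np.float64(0.153)], [np.float64(-0.371), np.float64(0.15)]]
```

Emit:
send_rows(
  moves=[
    {"slide": [0.023,0.08,0],"turn": 0,"gripper": 0},
    {"slide": [0.029,0.164,0],"turn": 0,"gripper": 0},
    {"slide": [0.018,0.247,0],"turn": 0,"gripper": 0},
    {"slide": [-0.011,0.325,0],"turn": 0,"gripper": 0},
    {"slide": [-0.055,0.396,0],"turn": 0,"gripper": 0},
  ],
)

```text
time_s: 11.75
tcp_pos: [0.4774, 0.1338, 0.0813]
eef_rot: [-179.9, 0.0, 171.9]
contact_force: [0.1, -7.4, 7.1]
gripper_width: 0.0235
gripper_force: 25.0
```

Emit:
send_rows(
  moves=[
    {"slide": [-0.058,0.06,0],"turn": 0,"gripper": 0},
    {"slide": [-0.127,0.107,0],"turn": 0,"gripper": 0},
    {"slide": [-0.205,0.139,0],"turn": 0,"gripper": 0},
    {"slide": [-0.287,0.153,0],"turn": 0,"gripper": 0},
    {"slide": [-0.37,0.15,0],"turn": 0,"gripper": 0},
  ],
)

```text
time_s: 12.17
tcp_pos: [0.5362, 0.1495, 0.0814]
eef_rot: [179.9, 0.0, 171.9]
contact_force: [-4.2, 2.0, 5.2]
gripper_width: 0.023
gripper_force: 25.0
```

Emit:
send_rows(
  moves=[
    {"slide": [0,0,0],"turn": 0,"gripper": 0.3},
    {"slide": [0,0,0],"turn": 0,"gripper": 0.5},
    {"slide": [0,0,0],"turn": 0,"gripper": 0.5},
    {"slide": [0,0,-0.15],"turn": 0,"gripper": 0.5},
    {"slide": [0,0,-0.35],"turn": 0,"gripper": 0.5},
  ],
)

```text
time_s: 12.58
tcp_pos: [0.5335, 0.1475, 0.131]
eef_rot: [-179.8, -0.3, 171.9]
contact_force: [-0.0, 0.1, -0.6]
gripper_width: 0.0424
gripper_force: 0.0
```

```bash
python3 - <<'E'
from h import *
s=get_state();print(s['tcp_pos'],s['time_s'])
cn='wrist'
for cn in ('wrist','top'):
    w=optics.capture(cn); im=w['img'].astype(int)
    m=(im[:,:,0]-im[:,:,2]>50)&(im[:,:,0]>150)
    n,l,st,ce=cv2.connectedComponentsWithStats(m.astype(np.uint8))
    for i in range(1,n):
        if st[i][4]>15:
            p=fray(w,ce[i],.115) if cn=='wrist' else ray(w,ce[i],.108)
            if np.hypot(*(p[:2]-AX))<.1: print(cn,st[i],ce[i],p,np.degrees(np.arctan2(*(p[:2]-AX)[::-1]))%360,np.hypot(*(p[:2]-AX)))
snap('side','s5.png')
for n in('tin','head_top'):
    for d in optics.look_for('side',n)[:5]: print(n,round(d['p'],2),d['location'])
go([.501,.0338,.12],171.9)
E
```

```text
[0.53354088 0.1475097  0.1310428 ] 12.5833
wrist [ 78 182  26  30 572] [ 90.76398601 196.14160839] [0.50105092 0.03372983 0.115     ] 254.1065914874207 0.06006633264601059
wrist [245 210  34  32 842] [261.59619952 225.24465558] [0.53615152 0.14834919 0.115     ] 71.83597142184233 0.059830672503077616
wrist [170 252   3  22  34] [171.26470588 262.58823529] [0.55639666 0.08211142 0.115     ] 346.429941878513 0.04001369453113024
top [214 183   6   6  25] [216.28 185.12] [0.49970496 0.03422458 0.108     ] 252.7403791363543 0.05997613513749696
tin 0.89 [0.4504, -0.2007, 0.0576]
tin 0.75 [0.4221, -0.6148, 0.0565]
tin 0.73 [0.6443, 0.0316, 0.223]
tin 0.69 [0.648, -0.5657, 0.0595]
tin 0.6 [0.2279, -0.4042, 0.0623]
slide [ 0.118 -0.79   0.086] turn -0.0 tcp [0.5353 0.1486 0.1329] [180.    0.  171.9] F [-0.8 -0.1 -1. ] t 12.8333
```

Half a turn is done, with the other knob now at 254°. On to the next stroke.

Emit:
send_rows(
  moves=[
    {"slide": [0.02,-0.14,0],"turn": 0,"gripper": 0.5},
    {"slide": [0.05,-0.32,0],"turn": 0,"gripper": 0.5},
    {"slide": [0.08,-0.52,0],"turn": 0,"gripper": 0.5},
    {"slide": [0.105,-0.7,0],"turn": 0,"gripper": 0.5},
    {"slide": [0.118,-0.79,0],"turn": 0,"gripper": 0.5},
  ],
)

```text
time_s: 13.25
tcp_pos: [0.4994, 0.0313, 0.1317]
eef_rot: [-179.9, -0.1, 171.8]
contact_force: [-0.4, 0.8, -0.9]
gripper_width: 0.0438
gripper_force: 0.0
```

Emit:
send_rows(
  moves=[
    {"slide": [0,0,0],"turn": 0,"gripper": 0.5},
    {"slide": [0,0,0.12],"turn": 0,"gripper": 0.5},
    {"slide": [0,0,0.24],"turn": 0,"gripper": 0.5},
    {"slide": [0,0,0.34],"turn": 0,"gripper": 0.5},
    {"slide": [0,0,0.34],"turn": 0,"gripper": 0.4},
  ],
)

```text
time_s: 13.67
tcp_pos: [0.4999, 0.0336, 0.0787]
eef_rot: [-179.9, -0.3, 171.9]
contact_force: [-1.1, -0.3, -0.7]
gripper_width: 0.0408
gripper_force: 0.0
```

Emit:
send_rows(
  moves=[
    {"slide": [0,0,0],"turn": 0,"gripper": 0},
    {"slide": [0,0,0],"turn": 0,"gripper": 0},
    {"slide": [0,0,0],"turn": 0,"gripper": 0},
    {"slide": [0,0,0],"turn": 0,"gripper": 0},
    {"slide": [0,0,0],"turn": 0,"gripper": 0},
  ],
)

```text
time_s: 14.08
tcp_pos: [0.5025, 0.0343, 0.0826]
eef_rot: [179.9, 0.1, 171.9]
contact_force: [0.4, 2.3, 1.3]
gripper_width: 0.0234
gripper_force: 25.0
```

```bash
python3 -c "
from h import *
arc(254,74)"
```

```text
tcp [0.5025 0.0343 0.0826] psi 171.9008813666908 F [0.4 2.3 1.3] w 0.023362724075613645 25.000061094760895 ang 255.26720952661486 r 0.059136903520233985 t 14.0833
call [[np.float64(0.081), np.float64(0.02)], [np.float64(0.156), np.float64(0.057)], [np.float64(0.222), np.float64(0.108)], [np.float64(0.276), np.float64(0.172)], [np.float64(0.316), np.float64(0.246)]]
call [[np.float64(0.023), np.float64(0.08)], [np.float64(0.029), np.float64(0.164)], [np.float64(0.018), np.float64(0.247)], [np.float64(-0.011), np.float64(0.325)], [np.float64(-0.055), np.float64(0.396)]]
call [[np.float64(-0.058), np.float64(0.06)], [np.float64(-0.127), np.float64(0.107)], [np.float64(-0.205), np.float64(0.139)], [np.float64(-0.287), np.float64(0.153)], [np.float64(-0.371), np.float64(0.15)]]
```

Emit:
send_rows(
  moves=[
    {"slide": [0.081,0.02,0],"turn": 0,"gripper": 0},
    {"slide": [0.156,0.057,0],"turn": 0,"gripper": 0},
    {"slide": [0.222,0.108,0],"turn": 0,"gripper": 0},
    {"slide": [0.276,0.172,0],"turn": 0,"gripper": 0},
    {"slide": [0.316,0.246,0],"turn": 0,"gripper": 0},
  ],
)

```text
time_s: 14.5
tcp_pos: [0.4614, 0.0779, 0.0827]
eef_rot: [179.9, 0.2, 171.9]
contact_force: [12.3, -1.5, -9.7]
gripper_width: 0.0232
gripper_force: 25.0
```

Emit:
send_rows(
  moves=[
    {"slide": [0.023,0.08,0],"turn": 0,"gripper": 0},
    {"slide": [0.029,0.164,0],"turn": 0,"gripper": 0},
    {"slide": [0.018,0.247,0],"turn": 0,"gripper": 0},
    {"slide": [-0.011,0.325,0],"turn": 0,"gripper": 0},
    {"slide": [-0.055,0.396,0],"turn": 0,"gripper": 0},
  ],
)

```text
time_s: 14.92
tcp_pos: [0.4767, 0.1337, 0.0825]
eef_rot: [-179.9, 0.0, 171.9]
contact_force: [4.0, -12.0, 3.1]
gripper_width: 0.0233
gripper_force: 25.0
```

Emit:
send_rows(
  moves=[
    {"slide": [-0.058,0.06,0],"turn": 0,"gripper": 0},
    {"slide": [-0.127,0.107,0],"turn": 0,"gripper": 0},
    {"slide": [-0.205,0.139,0],"turn": 0,"gripper": 0},
    {"slide": [-0.287,0.153,0],"turn": 0,"gripper": 0},
    {"slide": [-0.37,0.15,0],"turn": 0,"gripper": 0},
  ],
)

```text
time_s: 15.33
tcp_pos: [0.5347, 0.1499, 0.0826]
eef_rot: [180.0, 0.0, 171.9]
contact_force: [-3.5, 1.9, 5.0]
gripper_width: 0.0234
gripper_force: 25.0
```

Emit:
send_rows(
  moves=[
    {"slide": [0,0,0],"turn": 0,"gripper": 0.3},
    {"slide": [0,0,0],"turn": 0,"gripper": 0.5},
    {"slide": [0,0,0],"turn": 0,"gripper": 0.5},
    {"slide": [0,0,-0.15],"turn": 0,"gripper": 0.5},
    {"slide": [0,0,-0.34],"turn": 0,"gripper": 0.5},
  ],
)

```text
time_s: 15.75
tcp_pos: [0.5322, 0.1479, 0.1311]
eef_rot: [-179.8, -0.3, 171.9]
contact_force: [0.4, 1.3, -0.0]
gripper_width: 0.0422
gripper_force: 0.0
```

```bash
cat > k.py <<'E'
from h import *
for cn in ('wrist','top'):
    w=optics.capture(cn); im=w['img'].astype(int)
    m=(im[:,:,0]-im[:,:,2]>50)&(im[:,:,0]>150)
    n,l,st,ce=cv2.connectedComponentsWithStats(m.astype(np.uint8))
    for i in range(1,n):
        if st[i][4]>15:
            p=fray(w,ce[i],.115) if cn=='wrist' else ray(w,ce[i],.108)
            r=np.hypot(*(p[:2]-AX))
            if .05<r<.07: print(cn,p,np.degrees(np.arctan2(*(p[:2]-AX)[::-1]))%360,r)
w=optics.capture('side')
for d in optics.look_for('side','tin')[:6]:
    if d['location'][1]>-.1: print('tin',round(d['p'],2),d['location'])
go([.501,.0338,.131],171.9)
E
python3 k.py
```

```text
wrist [0.50230634 0.03331907 0.115     ] 255.36434622806064 0.06013208462823581
wrist [0.53493138 0.14865735 0.115     ] 73.0397746891239 0.05975630223034344
top [0.50110932 0.03375944 0.108     ] 254.15246612170466 0.06002188409725072
tin 0.74 [0.6401, 0.0335, 0.2365]
tin 0.71 [0.5886, 0.0452, 0.0466]
slide [ 0.112 -0.793  0.018] turn -0.0 tcp [0.5344 0.1493 0.1337] [1.799e+02 1.000e-01 1.719e+02] F [ 0.2  0.3 -0.1] t 15.95
```

Emit:
send_rows(
  moves=[
    {"slide": [0.02,-0.14,0],"turn": 0,"gripper": 0.5},
    {"slide": [0.05,-0.32,0],"turn": 0,"gripper": 0.5},
    {"slide": [0.08,-0.52,0],"turn": 0,"gripper": 0.5},
    {"slide": [0.1,-0.7,0],"turn": 0,"gripper": 0.5},
    {"slide": [0.108,-0.793,0],"turn": 0,"gripper": 0.5},
  ],
)

```text
time_s: 16.37
tcp_pos: [0.4994, 0.0312, 0.1318]
eef_rot: [-179.9, -0.1, 171.8]
contact_force: [-0.5, -0.2, -1.2]
gripper_width: 0.0437
gripper_force: 0.0
```

Emit:
send_rows(
  moves=[
    {"slide": [0,0,0],"turn": 0,"gripper": 0.5},
    {"slide": [0,0,0.12],"turn": 0,"gripper": 0.5},
    {"slide": [0,0,0.24],"turn": 0,"gripper": 0.5},
    {"slide": [0,0,0.35],"turn": 0,"gripper": 0.5},
    {"slide": [0,0,0.35],"turn": 0,"gripper": 0.4},
  ],
)

```text
time_s: 16.78
tcp_pos: [0.4997, 0.0332, 0.0771]
eef_rot: [-179.9, -0.3, 171.9]
contact_force: [0.0, -0.6, -0.1]
gripper_width: 0.0412
gripper_force: 0.0
```

Emit:
send_rows(
  moves=[
    {"slide": [0,0,0],"turn": 0,"gripper": 0},
    {"slide": [0,0,0],"turn": 0,"gripper": 0},
    {"slide": [0,0,0],"turn": 0,"gripper": 0},
    {"slide": [0,0,0],"turn": 0,"gripper": 0},
    {"slide": [0,0,0],"turn": 0,"gripper": 0},
  ],
)

```text
time_s: 17.2
tcp_pos: [0.5026, 0.0341, 0.0812]
eef_rot: [179.9, 0.1, 171.9]
contact_force: [0.5, 2.2, 1.8]
gripper_width: 0.0233
gripper_force: 25.0
```

Emit:
send_rows(
  moves=[
    {"slide": [0.081,0.02,0],"turn": 0,"gripper": 0},
    {"slide": [0.156,0.057,0],"turn": 0,"gripper": 0},
    {"slide": [0.222,0.108,0],"turn": 0,"gripper": 0},
    {"slide": [0.276,0.172,0],"turn": 0,"gripper": 0},
    {"slide": [0.316,0.246,0],"turn": 0,"gripper": 0},
  ],
)

```text
time_s: 17.62
tcp_pos: [0.4606, 0.0771, 0.0812]
eef_rot: [179.9, 0.1, 171.9]
contact_force: [7.7, -3.5, -3.1]
gripper_width: 0.0236
gripper_force: 25.0
```

```bash
python3 -c "
from h import *
arc(194,74,5,2)"
```

```text
tcp [0.4606 0.0771 0.0812] psi 171.9028116242901 F [ 7.7 -3.5 -3.1] w 0.023560911291166838 24.999091923236847 ang 194.19648580736342 r 0.05865491419528996 t 17.6167
call [[np.float64(0.023), np.float64(0.08)], [np.float64(0.029), np.float64(0.164)], [np.float64(0.018), np.float64(0.247)], [np.float64(-0.011), np.float64(0.325)], [np.float64(-0.055), np.float64(0.396)]]
call [[np.float64(-0.058), np.float64(0.06)], [np.float64(-0.127), np.float64(0.107)], [np.float64(-0.205), np.float64(0.139)], [np.float64(-0.287), np.float64(0.153)], [np.float64(-0.371), np.float64(0.15)]]
```

Emit:
send_rows(
  moves=[
    {"slide": [0.023,0.08,0],"turn": 0,"gripper": 0},
    {"slide": [0.029,0.164,0],"turn": 0,"gripper": 0},
    {"slide": [0.018,0.247,0],"turn": 0,"gripper": 0},
    {"slide": [-0.011,0.325,0],"turn": 0,"gripper": 0},
    {"slide": [-0.055,0.396,0],"turn": 0,"gripper": 0},
  ],
)

```text
time_s: 18.03
tcp_pos: [0.476, 0.134, 0.081]
eef_rot: [-179.9, -0.0, 171.9]
contact_force: [0.3, -6.3, 6.9]
gripper_width: 0.0232
gripper_force: 25.0
```

Emit:
send_rows(
  moves=[
    {"slide": [-0.058,0.06,0],"turn": 0,"gripper": 0},
    {"slide": [-0.127,0.107,0],"turn": 0,"gripper": 0},
    {"slide": [-0.205,0.139,0],"turn": 0,"gripper": 0},
    {"slide": [-0.287,0.153,0],"turn": 0,"gripper": 0},
    {"slide": [-0.37,0.15,0],"turn": 0,"gripper": 0},
  ],
)

```text
time_s: 18.45
tcp_pos: [0.5349, 0.1498, 0.0811]
eef_rot: [180.0, -0.0, 171.9]
contact_force: [-3.6, 1.2, 5.8]
gripper_width: 0.0234
gripper_force: 25.0
```

Emit:
send_rows(
  moves=[
    {"slide": [0,0,0],"turn": 0,"gripper": 0.3},
    {"slide": [0,0,0],"turn": 0,"gripper": 0.5},
    {"slide": [0,0,0],"turn": 0,"gripper": 0.5},
    {"slide": [0,0,-0.15],"turn": 0,"gripper": 0.5},
    {"slide": [0,0,-0.34],"turn": 0,"gripper": 0.5},
  ],
)

```text
time_s: 18.87
tcp_pos: [0.5325, 0.1479, 0.1297]
eef_rot: [-179.8, -0.2, 171.9]
contact_force: [-0.3, -0.4, -0.2]
gripper_width: 0.0429
gripper_force: 0.0
```

```bash
python3 k.py; python3 -c "
from h import *
s=snap('side','s6.png');w=snap('wrist','w6.png')
o=np.zeros((384,800,3),np.uint8)
o[:,:400]=cv2.resize(s['img'][70:262,220:420],(400,384)); o[:300,400:]=cv2.resize(w['img'],(400,300))
cv2.imwrite('pics/c6.png',o[:,:,::-1])"
```

```text
wrist [0.50096981 0.03376746 0.115     ] 254.0223305303188 0.06005241825580466
wrist [0.53614972 0.14827067 0.115     ] 71.81414231902264 0.0597555134461144
top [0.49970496 0.03422458 0.108     ] 252.7403791363543 0.05997613513749696
tin 0.6 [0.6442, 0.0315, 0.2517]
tin 0.46 [0.6486, 0.0603, 0.142]
slide [ 0.113 -0.793  0.008] turn -0.0 tcp [0.5346 0.1492 0.1322] [1.799e+02 1.000e-01 1.719e+02] F [ 0.9 -0.1 -0.1] t 19.0667
```

View pics/c6.png

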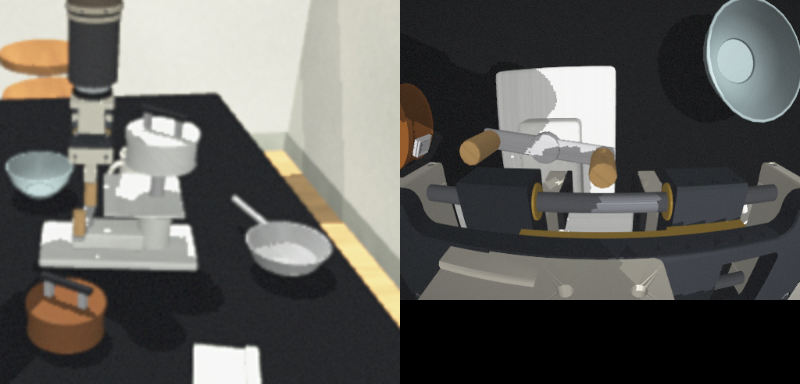

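The tin is upright on the raised head, centred at about (162,145) in the left panel, and the gripper is clear of it. I'll take the last stroke carefully.

Emit:
send_rows(
  moves=[
    {"slide": [0.02,-0.14,0],"turn": 0,"gripper": 0.5},
    {"slide": [0.05,-0.32,0],"turn": 0,"gripper": 0.5},
    {"slide": [0.08,-0.52,0],"turn": 0,"gripper": 0.5},
    {"slide": [0.1,-0.7,0],"turn": 0,"gripper": 0.5},
    {"slide": [0.11,-0.793,0],"turn": 0,"gripper": 0.5},
  ],
)

```text
time_s: 19.58
tcp_pos: [0.4996, 0.0311, 0.1303]
eef_rot: [-179.9, -0.1, 171.8]
contact_force: [-0.3, -0.1, -0.0]
gripper_width: 0.0439
gripper_force: 0.0
```

Emit:
send_rows(
  moves=[
    {"slide": [0,0,0],"turn": 0,"gripper": 0.5},
    {"slide": [0,0,0.12],"turn": 0,"gripper": 0.5},
    {"slide": [0,0,0.24],"turn": 0,"gripper": 0.5},
    {"slide": [0,0,0.34],"turn": 0,"gripper": 0.5},
    {"slide": [0,0,0.34],"turn": 0,"gripper": 0.4},
  ],
)

```text
time_s: 20.0
tcp_pos: [0.4998, 0.0332, 0.0772]
eef_rot: [-179.9, -0.3, 171.9]
contact_force: [-0.3, -0.0, -0.2]
gripper_width: 0.041
gripper_force: 0.0
```

Emit:
send_rows(
  moves=[
    {"slide": [0,0,0],"turn": 0,"gripper": 0},
    {"slide": [0,0,0],"turn": 0,"gripper": 0},
    {"slide": [0,0,0],"turn": 0,"gripper": 0},
    {"slide": [0,0,0],"turn": 0,"gripper": 0},
    {"slide": [0,0,0],"turn": 0,"gripper": 0},
  ],
)

```text
time_s: 20.42
tcp_pos: [0.5025, 0.0342, 0.0811]
eef_rot: [179.9, 0.1, 171.9]
contact_force: [-0.3, 4.6, 0.0]
gripper_width: 0.0235
gripper_force: 25.0
```

Emit:
send_rows(
  moves=[
    {"slide": [0.081,0.02,0],"turn": 0,"gripper": 0},
    {"slide": [0.156,0.057,0],"turn": 0,"gripper": 0},
    {"slide": [0.222,0.108,0],"turn": 0,"gripper": 0},
    {"slide": [0.276,0.172,0],"turn": 0,"gripper": 0},
    {"slide": [0.316,0.246,0],"turn": 0,"gripper": 0},
  ],
)

```text
time_s: 20.83
tcp_pos: [0.4616, 0.0775, 0.0812]
eef_rot: [179.9, 0.2, 171.9]
contact_force: [13.2, -1.8, -9.2]
gripper_width: 0.0237
gripper_force: 25.0
```

```bash
python3 -c "
from h import *
arc(194,134,5,4)"
```

```text
tcp [0.4616 0.0775 0.0812] psi 171.91760928383823 F [13.2 -1.8 -9.2] w 0.02367821413200483 24.997149109840393 ang 194.0636717815128 r 0.057650447280039485 t 20.8333
call [[np.float64(0.007), np.float64(0.02)], [np.float64(0.014), np.float64(0.04)], [np.float64(0.019), np.float64(0.06)], [np.float64(0.023), np.float64(0.08)], [np.float64(0.026), np.float64(0.101)]]
call [[np.float64(0.002), np.float64(0.021)], [np.float64(0.003), np.float64(0.042)], [np.float64(0.003), np.float64(0.063)], [np.float64(0.002), np.float64(0.084)], [np.float64(-0.001), np.float64(0.104)]]
call [[np.float64(-0.003), np.float64(0.021)], [np.float64(-0.008), np.float64(0.041)], [np.float64(-0.013), np.float64(0.061)], [np.float64(-0.02), np.float64(0.081)], [np.float64(-0.028), np.float64(0.101)]]
call [[np.float64(-0.009), np.float64(0.019)], [np.float64(-0.018), np.float64(0.038)], [np.float64(-0.029), np.float64(0.056)], [np.float64(-0.04), np.float64(0.073)], [np.float64(-0.053), np.float64(0.09)]]
```

Emit:
send_rows(
  moves=[
    {"slide": [0.007,0.02,0],"turn": 0,"gripper": 0},
    {"slide": [0.014,0.04,0],"turn": 0,"gripper": 0},
    {"slide": [0.019,0.06,0],"turn": 0,"gripper": 0},
    {"slide": [0.023,0.08,0],"turn": 0,"gripper": 0},
    {"slide": [0.026,0.101,0],"turn": 0,"gripper": 0},
  ],
)

```text
time_s: 21.25
tcp_pos: [0.4599, 0.0924, 0.0812]
eef_rot: [180.0, 0.2, 171.9]
contact_force: [7.8, -4.1, -4.3]
gripper_width: 0.0234
gripper_force: 25.0
```

Emit:
send_rows(
  moves=[
    {"slide": [0.002,0.021,0],"turn": 0,"gripper": 0},
    {"slide": [0.003,0.042,0],"turn": 0,"gripper": 0},
    {"slide": [0.003,0.042,0],"turn": 0,"gripper": 0},
    {"slide": [0.003,0.042,0],"turn": 0,"gripper": 0},
    {"slide": [0.003,0.042,0],"turn": 0,"gripper": 0},
  ],
)

```text
time_s: 21.67
tcp_pos: [0.4604, 0.0988, 0.0812]
eef_rot: [179.9, 0.2, 171.9]
contact_force: [7.2, -0.9, -4.6]
gripper_width: 0.0238
gripper_force: 25.0
```

Emit:
send_rows(
  moves=[
    {"slide": [0,0.021,0],"turn": 0,"gripper": 0},
    {"slide": [-0.001,0.042,0],"turn": 0,"gripper": 0},
    {"slide": [-0.004,0.062,0],"turn": 0,"gripper": 0},
    {"slide": [-0.004,0.062,0],"turn": 0,"gripper": 0},
    {"slide": [-0.004,0.062,0],"turn": 0,"gripper": 0},
  ],
)

```text
time_s: 22.08
tcp_pos: [0.46, 0.1029, 0.081]
eef_rot: [-179.6, -0.1, 171.9]
contact_force: [7.7, -23.7, 6.2]
gripper_width: 0.0237
gripper_force: 25.0
```

The stop is reached: 24 N, and the total turn matches 63 mm. I'll relax, release and back away.

Emit:
send_rows(
  moves=[
    {"slide": [0,-0.02,0],"turn": 0,"gripper": 0},
    {"slide": [0,-0.03,0],"turn": 0,"gripper": 0.3},
    {"slide": [0,-0.03,0],"turn": 0,"gripper": 0.5},
    {"slide": [0,-0.03,0],"turn": 0,"gripper": 0.5},
    {"slide": [0,-0.03,0],"turn": 0,"gripper": 0.5},
  ],
)

```text
time_s: 22.5
tcp_pos: [0.46, 0.1034, 0.0804]
eef_rot: [180.0, 0.0, 171.9]
contact_force: [-0.0, 1.0, -0.3]
gripper_width: 0.0403
gripper_force: 0.0
```

Emit:
send_rows(
  moves=[
    {"slide": [0,0,-0.1],"turn": 0,"gripper": 0.5},
    {"slide": [0,0,-0.25],"turn": 0,"gripper": 0.5},
    {"slide": [0.05,0,-0.42],"turn": 0,"gripper": 0.5},
    {"slide": [0.1,0,-0.6],"turn": 0,"gripper": 0.5},
    {"slide": [0.1,0,-0.7],"turn": 0,"gripper": 0.5},
  ],
)

```text
time_s: 22.92
tcp_pos: [0.445, 0.1059, 0.1881]
eef_rot: [179.9, 0.1, 171.9]
contact_force: [0.3, 0.0, 0.5]
gripper_width: 0.0437
gripper_force: 0.0
```

```bash
python3 k.py; python3 -c "
from h import *
s=snap('side','s7.png');w=snap('top','t7.png')
o=np.zeros((384,800,3),np.uint8)
o[:,:400]=cv2.resize(s['img'][70:262,220:420],(400,384)); o[:300,400:]=cv2.resize(w['img'][85:235,120:320],(400,300))
cv2.imwrite('pics/c7.png',o[:,:,::-1])
for z in (.19,.2,.26):print(px(s,(.6515,.0725,z)))"
```

```text
wrist [0.45378475 0.10232366 0.115     ] 170.35888647400105 0.0646280531976389
tin 0.79 [0.6392, 0.031, 0.2584]
slide [-0.437 -0.422  0.362] turn 0.0 tcp [0.445  0.1056 0.1853] [179.9   0.  171.9] F [ 0.1 -0.1 -0.7] t 23.1167
[299.3 150.5]
[299.5 148.1]
[300.7 132.7]
```

View pics/c7.png

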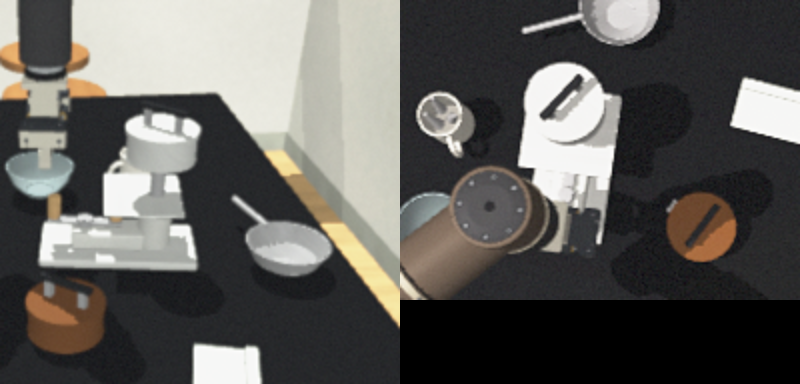

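The tin stands upright and centred on the raised head, at about (162,142) in the left panel and (565,102) in the right. The gripper is clear of everything and the bystanders are unmoved.

```bash
python3 -c "
from h import *
print(order.close_job())"
```

```text
the job is handed in; nothing more can be done
None
```

I handed the job in at about 23 s: the tin is on the head, upright and centred in the last pictures; the crank is wound to its stop (about 63 mm, from 625° of turn and a 24 N stop force), the gripper is clear, and the bowl, mug and scraper were never touched. No verdict was returned.

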